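Close the spice grinder and hold its lid at the pulse position

ROBOT

A 7-joint arm with a two-finger parallel gripper is mounted at the origin on a cart in front of the work surface, level with it; the furniture and walls round the work are solid. World frame = base frame: x ahead of the robot, y to its left, z up, the work surface at z = 0. Lengths are in m, angles in degrees, forces in N, time in s.
With the tool pointing down it reaches from about 0.425 to 0.875 m from the base axis. Payload 4.7 kg.
Tool frame: the origin (TCP) lies at the very end of the fingers, on their centre line; the grasp point (between the pads) lies 19 mm behind it (env.grasp_offset is the distance from the TCP to the grasp point, in m); z points along the fingers, y is the line along which they close (so a half turn about z gives the same grasp; the last joint's range is limited). The gripper opens to 87 mm and grips with 3 to 60 N. Pads are 19 mm wide; open, the fingers measure 117 mm over their backs; the gripper's body (75 mm by 190 mm) begins 51 mm behind the grasp point.
Start: joints at [-71.671, 18.392, -4.016, 83.108, 1.295, 78.541, -3.26], TCP at [0.196, 0.62, 0.202] pointing down, gripper open.
Joint ranges: [-163.93, 163.93], [-17.29, 119.83], [-79.2, 71.16], [3.27, 140.29], [-89.18, 269.18], [5.43, 117.66], [-154.24, 154.24]. Speed limits (degrees/s): [147.25, 147.25, 180, 180, 180, 180, 180].

INTERFACE

Orientations are given as [roll, pitch, yaw] about the fixed x, y, z axes, in that order (R = Rz(yaw) Ry(pitch) Rx(roll)).
In Python, from cell import env gives the robot as it stands. The module is installed in compiled form; this text tells all that it offers.
- The arm moves only by the tool drive_tool, never from a script. Its argument "moves" is one flat list of numbers, 5 for each row, row after row: the shift along the tool's x, y, z in units of 40 mm (1.0 is 40 mm), then the turn about the tool's z in units of 10 degrees (1.0 is 10 degrees), then the finger opening in mm, from 0 to 87. A call has 1 to 5 rows; each row is the pose to reach, as a shift and turn from the pose commanded when the call began, along the tool's axes at that moment; what a row does not reach only later rows make up. A row lasts 1/8 s, in which the tool goes at most 62.5 mm and 10.7 degrees, less where a joint would pass 70% of its speed; a pose out of reach is approached as far as the arm can. A call with a gripper value outside its range is refused whole. The fingers move at their own pace and stop on an object; "squeeze" is the grip in N (left out, the last holds). Time passes only in rows, so rows that repeat a pose let the fingers close. It gives the time, the measured TCP pose, the force, the opening and the grip force at its end, in the units of the state.
- env.get_obs(): the state, without advancing time (a new reading comes with each control period).
- env.read_camera(name): name is "side" or "top"; returns (picture, depth): 384x512x3 uint8, red, green, blue; 384x512 float32, m along the optical axis (not along the pixel's ray), 0 where there is no reading.
- env.camera_model(name): a dict with "K" (3x3 intrinsics, pixels), "rvec" (rotation vector, rad) and "tvec" (3), from world to camera coordinates, as OpenCV has them. Camera axes: x right, y down, z forward; pixel columns grow to the right and rows downward; lengths in m; the calibration is good to about 2 mm. A picture is of the moment at which its call begins. camera_model takes no time and is no camera call.
- env.sign_off(): hands the job in; it is judged then, once.
The state is a dict: "time_s": time; "qpos": joint angles; "joint_velocities": joint speeds; "effort": joint torques, N m; "tool_pos": TCP position; "tool_rot": TCP orientation; "force": force on the tool from outside, world axes, zero at the start; "wrist_torque": the same for the moment, N m; "grip_width": finger opening in m; "grasp_force": force on a finger pad.
Only numpy, scipy, OpenCV 4.12 (cv2) and the standard library are available. Lean on these libraries where they do the work, as an engineer would, in place of code of your own. Each camera call takes 0.05 s, during which the arm holds its last target. There are 200 camera calls.

TASK

Get the spice grinder going for a pulse: first slide the loose flat shutter plate edgewise into the slot in the front of the grinder's foot until it is fully home against the stop. Then put the lid on with its two lugs down through the gaps in the mouth until it sits on the rim, and twist it clockwise (seen from above) to the halfway mark, half of its quarter turn, against the return spring; never turn it on to the lock at the end. Finish still gripping the lid and holding it at halfway, because it springs back if let go, and leave the mug, the lemon and the garlic where they are.

Things in the scene. Friction and masses are not known exactly. Their poses are not given: they have to be found in the camera images.
- grinder: Spice grinder, fixed on the worktop: black square foot 106 (x) x 108 (y) x 26 mm high with a shutter slot in its front (-x) face, towards the robot; on it a round steel tower, radius 50 mm, open at the top, rim (radius 46 mm) 78 mm above the worktop. Origin: centre of its underside, z up.
- grinder_slot (a point): Mouth of the shutter slot, 6 mm above the worktop, 53 mm in front of the grinder's origin; axes as the grinder's, x points in. A straight tunnel at worktop level (the worktop is its floor), 56 mm wide, 12 mm high, mouth flared to about 66 mm wide, ending at a stop 47 mm inside.
- grinder_mouth (a point): Centre of the rim, 78 mm above the worktop, on the axis of the lid's turn; axes as the grinder's. Inner radius 38 mm; 7 to 13 mm below the rim two inward flanges narrow it to radius 28 mm, leaving two gaps 21 mm wide for the lid's lugs, on the +x and -x axis. The lugs turn freely under the flanges; the lid cannot lift off once turned.
- grinder_halfway (a point): The halfway mark: two upright ribs outside on the tower, 51 mm from its axis, 54 mm up, 0.785 rad clockwise (from above) of the grinder's +x axis. A single rib marks the gaps (0), three ribs the lock (1.57 rad clockwise). Every mark is there twice, half a turn apart. The lid's grip bar is the pointer.
- pulse_ring (a joint): Turn of the spring ring in the mouth, rad, clockwise from above, 0 at rest. The lid's lugs meet it after about 0.13 rad of lid turn and then carry it, so it reads the lid's turn less 0.05 to 0.2: about 0.65 at halfway. End stop with the lock at 1.43; counts as locked above 1.25. Spring: 0.03 N m at rest, 0.11 at halfway, 0.2 at the end.
- lid: Loose lid, about 120 g, upright on the worktop. Origin: centre of underside. Black boss radius 25 mm, 20 mm high, with two lugs at its foot along +x and -x (14 mm wide, 5 mm high, to radius 33.5 mm); black disc radius 45 mm, z 20 to 30 mm; aluminium grip bar along x, 64 mm long, 16 mm thick, z 30 to 60 mm. A half turn makes no difference. Seated: disc on the rim, origin 58 mm above the worktop.
- shutter: Loose flat steel plate on the worktop, about 150 g, 110 (x) x 50 (y) x 5 mm. Origin: centre of underside; the +x end goes into the slot. Black grip bar along x on its rear half, 40 mm long, 14 mm thick, up to z = 46 mm, centred at x = -35 mm. Fully home, its front edge meets the stop, its origin is 61 mm in front of the grinder's (grinder x = -61 mm), and the bar stays outside.
- mug: Striped mug, 90 mm high, behind the grinder; bystander.
- lemon: Yellow lemon, 78 mm long, behind or to the right behind the grinder; bystander.
- garlic: Garlic bulb, 60 mm, behind or to the right behind the grinder; bystander.
Not all that is in view belongs to the job. What is shaped like the lid but orange is not meant.

How it is judged:
By the outcome, as a careful person would: the job done as asked, in the order asked, and still so for the second after the job is handed in, while the arm keeps its last pose, push and grip.
It also fails if it takes over 64 s, if anything falls off the work surface, if the arm or the gripper's body presses on something with over 40 N, if the wrist force passes 120 N, or if a joint passes its speed limit or range.

## Working session

There is one attempt and no reset: what is moved stays moved. The work goes in short steps, Python scripts to look and compute and a tool call to move; the robot and the scene stay as the last step left them, time stands still between calls to the robot, and variables do not carry over. Pictures are saved under pics/ and viewed, at most 10 in all, crops included, and the job is handed in when it is done.

Besides the shell and the picture viewer there is one more tool, called after ">>>" in YAML: its name, and indented under it one key for each argument. drive_tool: Moves the arm, as the interface text tells. Its arguments: {"type":"object","properties":{"moves":{"type":"array","items":{"type":"number"}},"squeeze":{"type":"number"}},"required":["moves"]}

```bash
mkdir -p pics
cat > h.py <<'E'
from cell import env
import numpy as np, cv2
def cam(n):
    m=env.camera_model(n); R=cv2.Rodrigues(np.array(m["rvec"],float))[0]; return np.array(m["K"],float),R,np.array(m["tvec"],float).ravel()
def ray(n,uv,z):
    K,R,t=cam(n); d=R.T@np.linalg.inv(K)@np.array([uv[0],uv[1],1.]); c=-R.T@t; return c+d*(z-c[2])/d[2]
def cloud(n,depth):
    K,R,t=cam(n); v,u=np.mgrid[:384,:512]; p=np.stack([u,v,np.ones_like(u)],-1)@np.linalg.inv(K).T*depth[...,None]
    return (p-t)@R
def proj(n,P):
    K,R,t=cam(n); q=K@(R@np.array(P,float)+t); return q[:2]/q[2]
def shot(n,name):
    im,d=env.read_camera(n); cv2.imwrite(f"pics/{name}.png",im[...,::-1]); return im,d
E
python3 - <<'E'
from h import *
for n in("top","side"):
    im,d=shot(n,n+"0"); np.savez(n+"0",im=im,d=d)
    K,R,t=cam(n); print(n,-R.T@t,R[2],K[0,0])
print(env.get_obs(),env.grasp_offset)
a=cv2.imread("pics/top0.png");b=cv2.imread("pics/side0.png")
E
```

```text
top [ 0.40713255 -0.1231789   1.15634846] [ 0.16513528  0.00560107 -0.98625502] 494.19550336424163
side [0.62880529 0.73008156 0.74078658] [-0.0071815  -0.78848189 -0.61501605] 463.41572257014695
{'time_s': 0.1, 'qpos': array([-71.67176944,  18.43506213,  -4.01500901,  83.16892218,
         1.29498743,  78.54034975,  -3.26145997]), 'joint_velocities': array([-0.00214276, -0.08669815,  0.03709484, -0.17501818,  0.09658362,
       -0.03439382,  0.07011146]), 'effort': array([-9.42073802e-05, -4.92574990e+01, -4.05846443e-01, -3.13395488e+01,
       -6.43493794e-02,  3.95405455e-02,  8.10280517e-05]), 'tool_pos': array([0.19557216, 0.61931768, 0.20075916]), 'tool_rot': array([-1.79900896e+02,  5.63742692e-03,  1.62479433e+02]), 'force': array([ 0.1498005 ,  0.11186908, -0.17920962]), 'wrist_torque': array([-0.05223671, -0.00076823, -0.02695318]), 'grasp_force': 0.0, 'grip_width': 0.08697692949965606} 0.0187
```

View pics/top0.png

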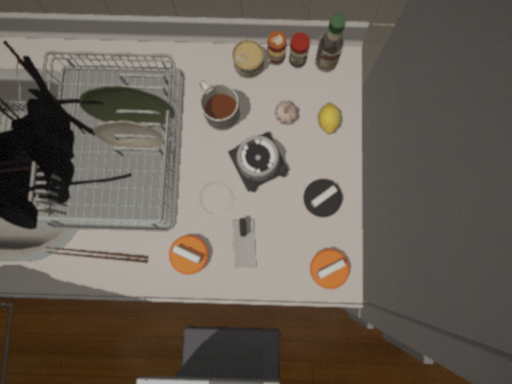

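View pics/side0.png

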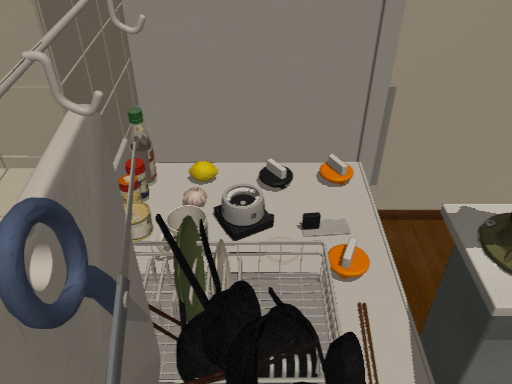

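The top view shows the black lid at (323,198), with orange look-alikes at (189,254) and (330,269). The shutter is at (244,242) with its black bar at (243,227), on the end towards the grinder, so it has to be turned about half a turn. The grinder is at (259,160), and a faint ring lies at (217,197). The only black lid is the one at (323,198). I'll check it in a close crop and measure.

Run:
```python
from h import *
f=np.load("top0.npz"); im,d=f["im"],f["d"]
c=im[120:280,180:360]; c=cv2.resize(np.clip(c*1.6,0,255).astype(np.uint8),None,fx=4.2,fy=3.7*4.2/4.2 if 0 else 3.7,interpolation=cv2.INTER_CUBIC)
cv2.imwrite("pics/c0.png",c[...,::-1])
P=cloud("top",d); Z=P[...,2]
v,u=np.mgrid[:384,:512]
def rep(name,m,near=None):
    n,l,s,cen=cv2.connectedComponentsWithStats(m.astype(np.uint8))
    for i in range(1,n):
        if s[i,4]<25: continue
        q=P[l==i]; r=cv2.minAreaRect((q[:,:2]*1000).astype(np.float32))
        print(name,cen[i].round(1),s[i,4],"rect",np.round(r[0],1),np.round(r[1],1),round(r[2],1),"z",np.percentile(q[:,2],[5,50,95]).round(4))
roi=(u>185)&(u<360)&(v>125)&(v<285)
rep("z>50-70 ",roi&(Z>.05)&(Z<.066))
rep("z 36-50",roi&(Z>.036)&(Z<.05))
rep("z 3-10",roi&(Z>.0025)&(Z<.012))
rep("z 20-30",roi&(Z>.018)&(Z<.034))
rep("z 70+",roi&(Z>.07))
q=Z[190:205,205:230]; print("ring",np.percentile(q,[5,50,95]))
```

```text
z>50-70  [258. 157.] 527 rect [647.7 -95.3] [57.8 63.2] 80.7 z [0.0511 0.0542 0.058 ]
z>50-70  [263.6 175.6] 58 rect [ 608.6 -113.4] [17.9 71.3] 23.9 z [0.0527 0.0607 0.0655]
z>50-70  [324.1 196.1] 205 rect [ 563.3 -247.8] [16.  63.8] 37.7 z [0.0556 0.0596 0.0629]
z>50-70  [192.6 257. ] 118 rect [419.7  41.9] [37.2 16. ] 67.6 z [0.0554 0.0592 0.0629]
z>50-70  [331.4 268.9] 217 rect [ 402.7 -265.3] [16. 64.] 29.1 z [0.0557 0.0597 0.0627]
z 36-50 [329.9 127.8] 61 rect [ 724.4 -260.8] [14.3 35.1] 1.7 z [0.0369 0.0414 0.0461]
z 36-50 [242.5 226.5] 104 rect [490.3 -66. ] [38.7 13.8] 4.5 z [0.0431 0.0459 0.0483]
z 3-10 [243.9 245.2] 804 rect [454.9 -68. ] [112.   56.3] 7.6 z [0.0028 0.0052 0.0087]
z 20-30 [222.1 127.2] 34 rect [724.8  -5.5] [ 6.9 43. ] 0.2 z [0.0192 0.0253 0.0332]
z 20-30 [267.2 135.9] 57 rect [ 707.7 -117.7] [39.6 16.7] 64.1 z [0.0216 0.0265 0.0307]
z 20-30 [257.7 171.8] 512 rect [643.8 -97.7] [114.3 108.1] 28.7 z [0.0217 0.026  0.0306]
z 20-30 [322.4 198.5] 937 rect [ 563.4 -247.5] [88.5 88.6] 59.9 z [0.0253 0.0295 0.0329]
z 20-30 [195.9 254. ] 606 rect [426.5  35.4] [88.3 50.5] 3.5 z [0.0244 0.0293 0.0325]
z 20-30 [329.2 267.5] 937 rect [ 408. -265.] [78.  88.2] 1.6 z [0.0254 0.0293 0.0328]
z 70+ [257.9 156.6] 707 rect [549.9 -98.1] [286.8  92.1] 1.5 z [0.0706 0.0759 0.0805]
ring [-0.00323775  0.00031554  0.00404526]
```

View pics/c0.png

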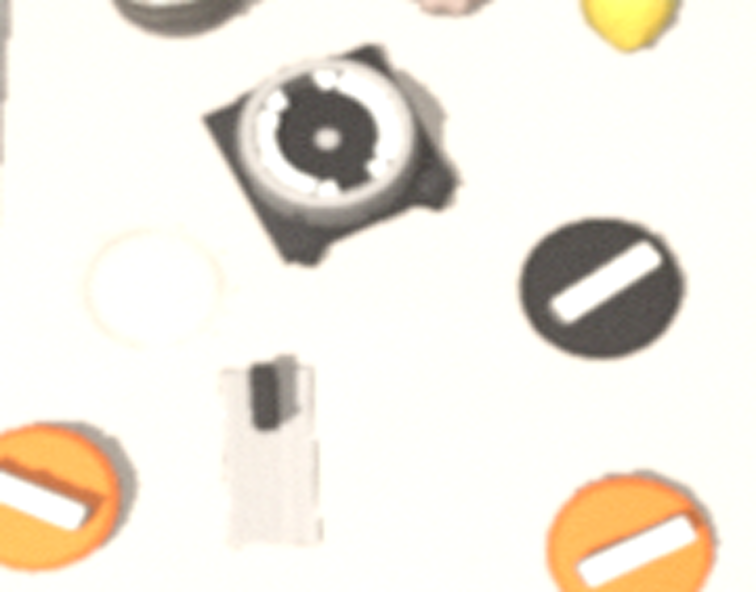

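The crop confirms the choice: the black lid with the aluminium bar is at (602,285) in the crop. The gaps in the grinder mouth are at (300,95) and (345,180), so the grinder yaw is about +28°. The ring on the worktop is flat. Next I'll refine the poses and check the heights along the path from the start.

Run:
```python
from h import *
for n in("top","side"):
    f=np.load(n+"0.npz"); im,d=f["im"].astype(int),f["d"]; P=cloud(n,d); Z=P[...,2]; X=P[...,0]; Y=P[...,1]
    print(n,"bias worktop",np.median(Z[(abs(X-.5)<.03)&(abs(Y+.15)<.03)]).round(4))
    # path heights
    a=np.array([.196,.62]);b=np.array([.49,-.066]);s=((X-a[0])*(b-a)[0]+(Y-a[1])*(b-a)[1])/((b-a)@(b-a))
    off=abs((X-a[0])*(b-a)[1]-(Y-a[1])*(b-a)[0])/np.linalg.norm(b-a)
    for k in np.arange(0,1,.1):
        q=Z[(s>k)&(s<k+.1)&(off<.12)&(d>0)]; print(round(k,1),len(q),q.max().round(3) if len(q) else None,end="; ")
    print()
    def rect(nm,m):
        m=m&(d>0); nn,l,st,_=cv2.connectedComponentsWithStats(m.astype(np.uint8)); i=1+np.argmax(st[1:,4]); q=P[l==i]
        r=cv2.minAreaRect((q[:,:2]*1000).astype(np.float32)); c=q.mean(0)*1000
        ev=np.linalg.svd(q[:,:2]-q[:,:2].mean(0),full_matrices=False)[2][0]; print(nm,len(q),"mean",c.round(1),"rect",np.round(r[0],1),np.round(r[1],1),round(r[2],1),"axis",np.degrees(np.arctan(ev[1]/ev[0])).round(1))
    near=lambda x,y,r:(np.hypot(X-x,Y-y)<r)
    rect("lidbar",near(.563,-.248,.06)&(Z>.052))
    rect("liddisc",near(.563,-.248,.06)&(Z>.02)&(Z<.037))
    rect("shbar",near(.49,-.066,.04)&(Z>.038))
    rect("shplate",near(.455,-.068,.08)&(Z>.003)&(Z<.01))
    rect("rim",near(.646,-.098,.06)&(Z>.07))
    rect("foot",near(.646,-.098,.09)&(Z>.019)&(Z<.034))
    q=P[near(.646,-.098,.06)&(Z>.072)&(Z<.086)&(d>0)][:,:2]*1000
    h=cv2.convexHull(q.astype(np.float32))[:,0]; A=np.c_[2*h,np.ones(len(h))]; sol=np.linalg.lstsq(A,(h**2).sum(1),rcond=None)[0]
    print("rim circle",sol[:2].round(1),np.sqrt(sol[2]+sol[0]**2+sol[1]**2).round(1))
    # foot dark pixels -> raycast to z=.026
    m=(im.max(2)<75)&near(.646,-.098,.09)&(Z>.015)&(Z<.035)
    uv=np.argwhere(m)[:,::-1]; g=np.array([ray(n,p,.026)[:2] for p in uv])*1000
    r=cv2.minAreaRect(g.astype(np.float32)); print("foot dark",len(uv),r, cv2.boxPoints(r).round().tolist())
```

```text
top bias worktop -0.0001
0.0 822 -0.827; 0.1 665 -0.085; 0.2 1149 0.006; 0.3 1781 0.007; 0.4 2079 0.01; 0.5 2359 0.022; 0.6 2840 0.129; 0.7 3102 0.128; 0.8 3627 0.129; 0.9 3290 0.052; 
lidbar 205 mean [ 562.8 -247.4   59.5] rect [ 563.3 -247.8] [16.  63.8] 37.7 axis -52.2
liddisc 960 mean [ 561.6 -246.8   29.5] rect [ 563.4 -247.5] [88.5 88.6] 59.9 axis 35.6
shbar 107 mean [490.4 -66.4  46. ] rect [490.3 -66. ] [38.7 13.8] 4.5 axis 3.0
shplate 728 mean [450.5 -69.6   5.6] rect [455.1 -69.2] [110.7  54.4] 5.0 axis 4.8
rim 702 mean [645.5 -96.6  75.5] rect [646.2 -95.6] [94.1 92.1] 1.5 axis -61.1
foot 505 mean [620.6 -96.1  26.1] rect [643.8 -97.7] [114.3 108.1] 28.7 axis 82.1
rim circle [646.3 -96. ] 46.8
foot dark 431 ((644.0916748046875, -98.14634704589844), (108.76233673095703, 104.68306732177734), 28.305307388305664) [[571.0, -78.0], [621.0, -170.0], [717.0, -118.0], [667.0, -26.0]]
side bias worktop 0.001
0.0 0 None; 0.1 0 None; 0.2 0 None; 0.3 0 None; 0.4 890 0.007; 0.5 2517 0.009; 0.6 2909 0.127; 0.7 3492 0.127; 0.8 2240 0.128; 0.9 2154 0.05; 
lidbar 135 mean [ 564.3 -244.6   59.1] rect [ 563.5 -246.3] [16.4 65.5] 37.4 axis -51.6
liddisc 436 mean [ 566.8 -232.2   29.8] rect [ 564.5 -239.7] [89.1 76. ] 1.2 axis -9.6
shbar 111 mean [491.5 -63.8  45.2] rect [490.  -65.2] [39.5 16.5] 1.3 axis 3.4
shplate 571 mean [447.8 -65.2   5.9] rect [453.5 -66.4] [120.3  55.4] 8.6 axis 16.0
rim 577 mean [648.8 -94.2  75.7] rect [648.1 -95.2] [91.7 94. ] 2.3 axis -77.1
foot 557 mean [646.4 -63.7  26.7] rect [644.8 -97.3] [115.1 112.3] 28.5 axis -5.4
rim circle [648.2 -95.3] 46.7
foot dark 583 ((644.320068359375, -91.43807983398438), (117.61551666259766, 117.760986328125), 28.046998977661133) [[565.0, -67.0], [620.0, -171.0], [724.0, -116.0], [669.0, -12.0]]
```

>>> drive_tool:
  moves: [-6,-5,0,-2,87,-6,-5,0,-2,87,-6,-5,0,-2,87,-6,-5,0,-2,87,-6,-5,0,-2,87]
  squeeze: 40

```text
time_s: 0.72
tool_pos: [0.3652, 0.3548, 0.2015]
tool_rot: [180.0, -0.0, -177.5]
force: [1.0, 0.4, 0.1]
grip_width: 0.0864
grasp_force: 0.0
```

```bash
cat >> h.py <<'E'
def to(x,y,z,yaw,q=True):
    "moves needed to reach world TCP mm / yaw deg"
    o=env.get_obs(); p=np.array(o["tool_pos"])*1000; w=o["tool_rot"][2]; a=np.radians(w); d=np.array([x,y,z])-p
    X=np.array([np.cos(a),np.sin(a),0]);Y=np.array([np.sin(a),-np.cos(a),0])
    dy=(w-yaw+180)%360-180
    print("t",round(o["time_s"],2),"pos",p.round(1),"rot",np.round(o["tool_rot"],1),"q",np.round(o["qpos"],0),"F",np.round(o["force"],1),"T",np.round(o["wrist_torque"],2),"g",round(o["grip_width"]*1000,1),round(o["grasp_force"],1))
    print("move",(d@X/40).round(3),(d@Y/40).round(3),(-d[2]/40).round(3),(dy/10).round(3))
E
python3 -c "
from h import *
to(490.3,-66,100,183.5)"
```

```text
t 0.72 pos [365.2 354.8 201.5] rot [ 180.    -0.  -177.5] q [-51.   1.   4. 103.  -0.  76.  45.] F [1.  0.4 0.1] T [ 0.03 -0.05  0.04] g 86.4 0.0
move -2.671 -10.646 2.538 -0.102
```

>>> drive_tool:
  moves: [-2.67,-10.65,0.5,-0.1,87,-2.67,-10.65,0.5,-0.1,87,-2.67,-10.65,0.5,-0.1,87,-2.67,-10.65,0.5,-0.1,87,-2.67,-10.65,0.5,-0.1,87]

```text
time_s: 1.35
tool_pos: [0.4534, 0.0557, 0.1873]
tool_rot: [180.0, 0.0, -176.5]
force: [0.5, 0.5, 0.5]
grip_width: 0.0872
grasp_force: 0.0
```

```bash
python3 -c "
from h import *
to(490.3,-66,60,183.5)"
```

```text
t 1.35 pos [453.4  55.7 187.3] rot [ 180.     0.  -176.5] q [-35.  -6.  23. 111.   2.  74.  81.] F [0.5 0.5 0.5] T [ 0.04 -0.1  -0.09] g 87.2 0.0
move -0.736 -3.093 3.184 -0.0
```

>>> drive_tool:
  moves: [-0.74,-3.1,0.5,0,87,-0.74,-3.1,2.0,0,60,-0.74,-3.1,3.5,0,60,-0.74,-3.1,4.0,0,60,-0.74,-3.1,4.0,0,60]

```text
time_s: 1.98
tool_pos: [0.4866, -0.065, 0.0244]
tool_rot: [-180.0, -0.5, -176.6]
force: [-0.0, 0.2, 1.0]
grip_width: 0.0617
grasp_force: 0.0
```

```bash
python3 -c "
from h import *
to(490.3,-66,11,183.5)
im,d=shot('top','t1')
im=im[150:300,180:310]; cv2.imwrite('pics/t1c.png',cv2.resize(im,None,fx=4,fy=4)[...,::-1])"
```

```text
t 1.98 pos [486.6 -65.   24.4] rot [-180.    -0.5 -176.6] q [-26.  10.  33. 117.  -6.  55. 104.] F [-0.   0.2  1. ] T [ 0.02  0.02 -0.02] g 61.7 0.0
move -0.09 -0.03 0.336 -0.011
```

View pics/t1c.png

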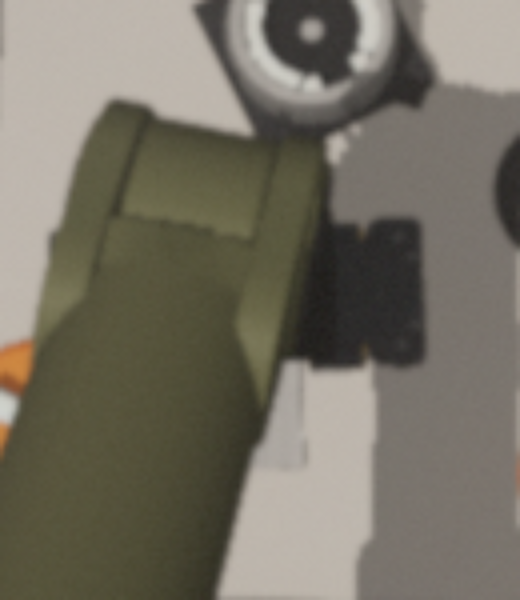

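The arm hides the bar from the top camera; the plate's end shows at (285,460) and the fingers straddle the bar. I'll lower and close.

>>> drive_tool:
  moves: [-0.05,-0.03,0.32,0,60,-0.05,-0.03,0.32,0,5,-0.05,-0.03,0.32,0,5,-0.05,-0.03,0.32,0,5,-0.05,-0.03,0.32,0,5]
  squeeze: 60

```text
time_s: 2.65
tool_pos: [0.4927, -0.0653, 0.0151]
tool_rot: [180.0, 0.0, -176.5]
force: [0.9, -0.9, -0.6]
grip_width: 0.0275
grasp_force: 0.0
```

```bash
python3 -c "
from h import *
to(509.1,-170.2,14,183.5)"
```

```text
t 2.65 pos [492.7 -65.3  15.1] rot [ 180.     0.  -176.5] q [-26.  11.  33. 117.  -8.  54. 105.] F [ 0.9 -0.9 -0.6] T [0.01 0.02 0.03] g 27.5 0.0
move -0.25 -2.644 0.027 -0.001
```

>>> drive_tool:
  moves: [0,0,0.08,0,5,0,0,0.08,0,5,0,0,0.08,0,5,0,0,-0.05,0,5,0,0,-0.05,0,5]

```text
time_s: 3.28
tool_pos: [0.4929, -0.0654, 0.0172]
tool_rot: [180.0, 0.1, -176.5]
force: [-0.4, -0.8, -1.3]
grip_width: 0.0134
grasp_force: 59.9
```

```bash
python3 -c "
from h import *
to(509.1,-170.2,14,183.5)"
```

```text
t 3.27 pos [492.9 -65.4  17.2] rot [ 1.800e+02  1.000e-01 -1.765e+02] q [-26.  11.  33. 117.  -7.  54. 105.] F [-0.4 -0.8 -1.3] T [ 0.04 -0.05 -0.05] g 13.4 59.9
move -0.244 -2.639 0.081 -0.002
```

>>> drive_tool:
  moves: [-0.07,-1.3,0,0,5,-0.15,-2.68,0,0,5,-0.15,-2.68,0,0,5,-0.15,-2.68,0,1,5,-0.15,-2.68,0,2,5]

```text
time_s: 3.9
tool_pos: [0.5049, -0.1711, 0.0166]
tool_rot: [180.0, -0.0, 163.2]
force: [-0.5, -0.2, -1.2]
grip_width: 0.0134
grasp_force: 59.9
```

>>> drive_tool:
  moves: [0,0,0,1,5,0,0,0,2,5,0,0,0,3,5,0,0,0,4,5,0,0,0,5,5]

```text
time_s: 4.53
tool_pos: [0.505, -0.1707, 0.0166]
tool_rot: [180.0, -0.1, 113.2]
force: [0.3, 0.1, -1.3]
grip_width: 0.0132
grasp_force: 59.9
```

>>> drive_tool:
  moves: [0,0,0,1,5,0,0,0,2,5,0,0,0,3,5,0,0,0,4,5,0,0,0,5,5]

```text
time_s: 5.15
tool_pos: [0.505, -0.1706, 0.0166]
tool_rot: [-180.0, -0.1, 63.2]
force: [0.3, 0.3, -1.2]
grip_width: 0.0134
grasp_force: 59.9
```

```bash
python3 -c "
from h import *
to(505.6,-172.1,17,28.3)"
```

```text
t 5.15 pos [ 505.  -170.6   16.6] rot [-1.80e+02 -1.00e-01  6.32e+01] q [-34.  23.  59. 113. -23.  57.   9.] F [ 0.3  0.3 -1.2] T [-0.12  0.14 -0.06] g 13.4 59.9
move -0.027 0.03 -0.011 3.493
```

>>> drive_tool:
  moves: [-0.03,0.03,0,1,5,-0.03,0.03,0,2,5,-0.03,0.03,0,3,5,-0.03,0.03,0,3.49,5,-0.03,0.03,0,3.49,5]

```text
time_s: 5.78
tool_pos: [0.5055, -0.1724, 0.0164]
tool_rot: [-179.9, 0.0, 28.7]
force: [0.3, -0.1, -1.2]
grip_width: 0.0135
grasp_force: 59.9
```

```bash
cat > look.py <<'E'
from h import *
import sys
to(505.6,-172.1,17,28.3)
A,da=shot('top','x');B,db=shot('side','y'); np.savez("last",A=A,da=da,B=B,db=db)
A=cv2.resize(A[110:290,190:370],(540,540)); B=cv2.resize(B[130:270,180:380],(771,540))
cv2.imwrite(f"pics/{sys.argv[1]}.png",np.clip(cv2.resize(np.hstack([A,B]),(800,330))*1.5,0,255)[...,::-1])
E
python3 look.py l1
```

```text
t 5.78 pos [ 505.5 -172.4   16.4] rot [-179.9    0.    28.7] q [-39.  27.  66. 113. -29.  59. -21.] F [ 0.3 -0.1 -1.2] T [-0.09  0.2   0.01] g 13.5 59.9
move 0.007 -0.006 -0.014 0.041[ WARN:0@0.711] global loadsave.cpp:1063 imwrite_ Unsupported depth image for selected encoder is fallbacked to CV_8U.
```

View pics/l1.png

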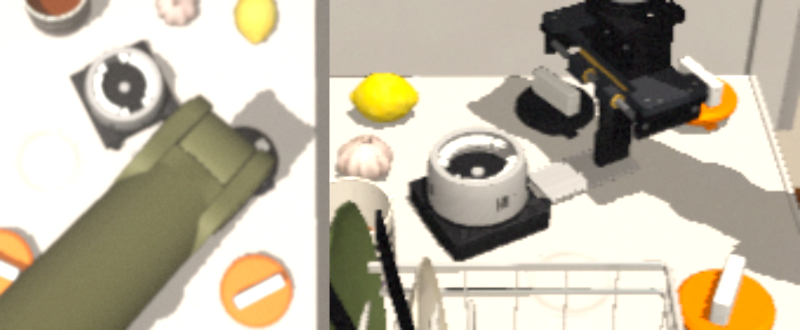

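The side view shows the plate's front end at (565,180), pointing at the foot's front face. I'll measure its alignment in the grinder frame.

Run:
```python
from h import *
f=np.load("last.npz"); P=cloud("side",f["db"])*1000
a=np.radians(28.3); G=np.array([646.5,-96.2]); X=(P[...,:2]-G)@[np.cos(a),np.sin(a)]; Y=(P[...,:2]-G)@[-np.sin(a),np.cos(a)]; Z=P[...,2]
B=f["B"].astype(int)
m=(X>-175)&(X<-58)&(abs(Y)<45)&(Z>3.5)&(Z<16)&(f["db"]>0)
x,y,z=X[m],Y[m],Z[m]; print(len(x),x.max())
for lo in range(-140,-60,8):
    s=(x>=lo)&(x<lo+8)
    if s.sum()>5: print(lo,s.sum(),"y",y[s].min().round(1),y[s].max().round(1),"z",np.median(z[s]).round(1))
s=(x<-70)&(x>-105)
uv=np.argwhere(m&(X>-110)); print(uv.min(0),uv.max(0))
```

```text
534 -58.01376983942905
-140 41 y -26.6 24.6 z 10.7
-132 51 y -25.3 25.2 z 10.9
-124 42 y -43.7 32.9 z 11.3
-116 45 y -26.1 25.7 z 10.9
-108 44 y -23.4 27.0 z 11.1
-100 49 y -22.4 25.1 z 11.3
-92 45 y -25.6 25.9 z 10.8
-84 47 y -24.8 28.2 z 11.5
-76 49 y -25.2 25.8 z 10.2
[198 264] [222 287]
```

>>> drive_tool:
  moves: [0,0,0.11,0.03,5,0.1,0,0.11,0.03,5,0.3,0,0.11,0.03,5,0.5,0,0.11,0.03,5,0.7,0,0.11,0.03,5]

```text
time_s: 6.5
tool_pos: [0.5309, -0.1598, 0.0124]
tool_rot: [180.0, -0.0, 28.3]
force: [0.3, -0.1, -1.7]
grip_width: 0.0133
grasp_force: 59.9
```

```bash
python3 -c "
from h import *
to(559.8,-142.9,12,28.3)"
```

```text
t 6.5 pos [ 530.9 -159.8   12.4] rot [180.   -0.   28.3] q [-38.  30.  64. 110. -31.  60. -22.] F [ 0.3 -0.1 -1.7] T [-0.14  0.14 -0.05] g 13.3 59.9
move 0.838 -0.03 0.009 0.001
```

>>> drive_tool:
  moves: [0.2,-0.02,0.02,0,5,0.4,-0.02,0.03,0,5,0.6,-0.02,0.04,0,5,0.75,-0.02,0.05,0,5,0.8,-0.02,0.05,0,5]

```text
time_s: 7.12
tool_pos: [0.5579, -0.1458, 0.0112]
tool_rot: [179.9, 0.1, 28.2]
force: [-5.1, -2.5, 7.6]
grip_width: 0.0136
grasp_force: 59.9
```

```bash
python3 -c "
from h import *
to(559.8,-142.9,12,28.3)"
```

```text
t 7.12 pos [ 557.9 -145.8   11.2] rot [1.799e+02 1.000e-01 2.820e+01] q [-37.  32.  62. 107. -33.  61. -24.] F [-5.1 -2.5  7.6] T [-0.5   1.06 -0.04] g 13.6 59.9
move 0.075 -0.041 -0.02 -0.006
```

>>> drive_tool:
  moves: [0,0,-0.06,0,5,0.05,0,-0.04,0,5,0.1,0,-0.04,0,5,0.15,0,-0.04,0,5,0.15,0,-0.04,0,5]

```text
time_s: 7.75
tool_pos: [0.561, -0.1423, 0.0115]
tool_rot: [-179.9, 0.2, 28.2]
force: [-5.6, -0.7, 1.8]
grip_width: 0.0139
grasp_force: 59.9
```

```bash
python3 -c "
from h import *
to(559.8,-142.9,12,28.3)"
```

```text
t 7.75 pos [ 561.  -142.3   11.5] rot [-179.9    0.2   28.2] q [-37.  33.  62. 106. -33.  61. -24.] F [-5.6 -0.7  1.8] T [-0.36  1.29  0.1 ] g 13.9 59.9
move -0.034 -0.001 -0.013 -0.006
```

Still advancing, about 4 mm with low force. I'll push further.

>>> drive_tool:
  moves: [0.05,0,0,0,5,0.1,0,0,0,5,0.15,0,0,0,5,0.2,0,0,0,5,0.2,0,0,0,5]

```text
time_s: 8.38
tool_pos: [0.5609, -0.1422, 0.0113]
tool_rot: [-179.6, 0.9, 28.1]
force: [-21.9, -4.8, 14.8]
grip_width: 0.0133
grasp_force: 60.0
```

```bash
python3 -c "
from h import *
to(559.8,-142.9,12,28.3)"
```

```text
t 8.38 pos [ 560.9 -142.2   11.3] rot [-179.6    0.9   28.1] q [-37.  33.  62. 106. -33.  62. -25.] F [-21.9  -4.8  14.8] T [-1.09  4.72  0.23] g 13.3 60.0
move -0.031 0.002 -0.018 -0.024
```

>>> drive_tool:
  moves: [-0.1,0,-0.02,0,5,-0.18,0,-0.02,0,5,-0.18,0,-0.02,0,40,-0.18,0,-0.02,0,40,-0.18,0,-0.02,0,40]

```text
time_s: 9.0
tool_pos: [0.5649, -0.1407, 0.0131]
tool_rot: [180.0, -0.1, 28.3]
force: [-0.3, -0.6, -0.1]
grip_width: 0.035
grasp_force: 0.0
```

>>> drive_tool:
  moves: [0,0,-0.5,0,60,0,0,-1.5,0,87,0,0,-3,0,87,0,0,-4,0,87,0,0,-4,0,87]

```text
time_s: 9.62
tool_pos: [0.5664, -0.1425, 0.1775]
tool_rot: [179.8, -0.4, 28.3]
force: [0.3, 0.0, -0.5]
grip_width: 0.0816
grasp_force: 0.0
```

Run:
```python
from h import *
to(563.4,-247.2,100,-52)
im,d=env.read_camera("side"); P=cloud("side",d)*1000
a=np.radians(28.3); G=np.array([646.5,-96.2]); X=(P[...,:2]-G)@[np.cos(a),np.sin(a)]; Y=(P[...,:2]-G)@[-np.sin(a),np.cos(a)]; Z=P[...,2]
m=(X>-150)&(X<-60)&(abs(Y)<30)&(Z>38)&(Z<52)
print("bar x",np.percentile(X[m],[2,50,98]).round(1),"y",np.percentile(Y[m],[2,50,98]).round(1),m.sum())
```

```text
t 9.62 pos [ 566.4 -142.5  177.5] rot [179.8  -0.4  28.3] q [-44.  21.  69.  97. -20.  76. -33.] F [ 0.3  0.  -0.5] T [-0.06  0.11  0.  ] g 81.6 0.0
move -1.305 2.271 1.938 8.026
bar x [-112.4  -92.1  -75.2] y [-7.5  3.3  8.5] 99
```

Run:
```python
from h import *
for n in("side","top"):
    f=np.load(n+"0.npz");P=cloud(n,f["d"])*1000;X,Y,Z=P[...,0],P[...,1],P[...,2]
    for z in(-20,30,80,150,250,400):
        m=(f["d"]>0)&(abs(X-560)<120)&(abs(Z-z)<20)&(Y<-280); print(n,z,m.sum(),np.percentile(Y[m],[50,98]).round(0) if m.sum()>3 else "")
```

```text
side -20 815 [-386. -285.]
side 30 997 [-387. -382.]
side 80 1071 [-386. -382.]
side 150 1190 [-386. -382.]
side 250 1385 [-386. -382.]
side 400 1773 [-386. -382.]
top -20 1716 [-323. -282.]
top 30 520 [-385. -280.]
top 80 480 [-385. -384.]
top 150 573 [-385. -384.]
top 250 791 [-385. -384.]
top 400 1338 [-385. -384.]
```

>>> drive_tool:
  moves: [-0.6,1.1,0.3,1,80,-1.3,2.27,0.7,2,80,-1.3,2.27,0.7,3,80,-1.3,2.27,0.7,4,80,-1.3,2.27,0.7,5,80]

```text
time_s: 10.3
tool_pos: [0.5601, -0.2457, 0.1434]
tool_rot: [180.0, 0.1, -22.1]
force: [0.1, 0.1, 0.3]
grip_width: 0.0801
grasp_force: 0.0
```

>>> drive_tool:
  moves: [0,0,0,1,60,0,0,0,2,60,0,0,0,3,60,0,0,0,3,60,0,0,0,3,60]

```text
time_s: 10.92
tool_pos: [0.5607, -0.2456, 0.1442]
tool_rot: [180.0, 0.0, -51.6]
force: [-0.5, -0.0, -0.2]
grip_width: 0.0601
grasp_force: 0.0
```

Run:
```python
from h import *
to(563.4,-247.2,34,-52)
```

```text
t 10.93 pos [ 560.7 -245.6  144.2] rot [180.    0.  -51.6] q [-31.  30.  70.  95. -29.  76. -98.] F [-0.5 -0.  -0.2] T [ 0.06  0.12 -0.01] g 60.1 0.0
move 0.074 -0.027 2.754 0.044
```

>>> drive_tool:
  moves: [0.07,-0.03,1,0.04,60,0.07,-0.03,2,0.04,60,0.07,-0.03,2.6,0.04,50,0.07,-0.03,2.72,0.04,40,0.07,-0.03,2.72,0.04,40]

```text
time_s: 11.55
tool_pos: [0.5643, -0.2478, 0.0367]
tool_rot: [-180.0, -0.1, -52.1]
force: [0.7, 0.3, 0.9]
grip_width: 0.0419
grasp_force: 0.0
```

Run:
```python
from h import *
to(563.4,-247.2,34,-52)
```

```text
t 11.55 pos [ 564.3 -247.8   36.7] rot [-1.80e+02 -1.00e-01 -5.21e+01] q [-26.  36.  64. 100. -35.  66. -94.] F [0.7 0.3 0.9] T [-0.01  0.11 -0.03] g 41.9 0.0
move -0.024 0.009 0.069 -0.011
```

>>> drive_tool:
  moves: [0,0,0.04,0,5,0,0,0.04,0,5,0,0,0.04,0,5,0,0,0.04,0,5,0,0,0.04,0,5]

```text
time_s: 12.18
tool_pos: [0.5639, -0.2475, 0.0347]
tool_rot: [-180.0, -0.0, -52.1]
force: [0.0, 0.3, 1.5]
grip_width: 0.0145
grasp_force: 60.0
```

>>> drive_tool:
  moves: [0,0,-0.2,0,5,0,0,-1,0,5,0,0,-2,0,5,0,0,-2.6,0,5,0,0,-2.6,0,5]

```text
time_s: 12.8
tool_pos: [0.5648, -0.2477, 0.1399]
tool_rot: [-179.9, -0.1, -52.1]
force: [0.0, 0.0, -1.9]
grip_width: 0.0146
grasp_force: 60.0
```

Run:
```python
from h import *
to(646.5,-96.2,138,28.3)
```

```text
t 12.8 pos [ 564.8 -247.7  139.9] rot [-1.799e+02 -1.000e-01 -5.210e+01] q [-29.  29.  68.  95. -28.  75. -99.] F [ 0.   0.  -1.9] T [0.06 0.18 0.  ] g 14.6 60.0
move -1.733 -3.938 0.048 -8.04
```

>>> drive_tool:
  moves: [-0.5,-1.2,0,-1,5,-1.1,-2.4,0,-2,5,-1.6,-3.5,0,-3,5,-1.73,-3.94,0,-4,5,-1.73,-3.94,0,-5,5]

```text
time_s: 13.42
tool_pos: [0.6456, -0.092, 0.1356]
tool_rot: [-179.9, 0.2, -1.5]
force: [-0.5, -0.3, -1.3]
grip_width: 0.0146
grasp_force: 60.0
```

>>> drive_tool:
  moves: [0,0,0,-1,5,0,0,0,-2,5,0,0,0,-3,5,0,0,0,-3.04,5,0,0,0,-3.04,5]

```text
time_s: 14.05
tool_pos: [0.6451, -0.0957, 0.1372]
tool_rot: [-179.9, 0.1, 28.1]
force: [0.1, 0.4, -1.2]
grip_width: 0.0146
grasp_force: 60.0
```

```bash
python3 look.py l2 2>/dev/null
python3 - <<'E'
from h import *
to(646.5,-96.2,115,28.3)
f=np.load("last.npz"); d=f["db"]; P=cloud("side",d)*1000; X,Y,Z=P[...,0],P[...,1],P[...,2]
near=np.hypot(X-647,Y+96)<70
def circ(m,name):
    q=P[m]; # nearer half arc: use hull
    h=cv2.convexHull(q[:,:2].astype(np.float32))[:,0]; h=h[h[:,1]>-96+5]
    A=np.c_[2*h,np.ones(len(h))]; s=np.linalg.lstsq(A,(h**2).sum(1),rcond=None)[0]; print(name,len(q),s[:2].round(1),np.sqrt(s[2]+s[:2]@s[:2]).round(1), np.median(q[:,2]).round(1))
circ(near&(Z>120)&(Z<140)&(d>0),"disc")
circ(near&(Z>40)&(Z<70)&(d>0),"tower")
A=f["da"]
E
```

```text
t 14.05 pos [645.1 -95.7 137.2] rot [-1.799e+02  1.000e-01  2.810e+01] q [-30.  26.  48.  89. -20.  74. -41.] F [ 0.1  0.4 -1.2] T [-0.09  0.15 -0.05] g 14.6 60.0
move -3.976 0.042 3.005 -0.018
t 14.15 pos [645.4 -95.8 137.7] rot [-180.     0.    28.2] q [-30.  26.  48.  89. -20.  74. -41.] F [-0.2  0.7 -1.1] T [-0.13  0.07  0.03] g 14.4 60.0
move 0.02 0.022 0.568 -0.013
disc 586 [645.9 -94.5] 44.1 133.0
tower 786 [647.5 -94.2] 49.5 55.4
```

View pics/l2.png

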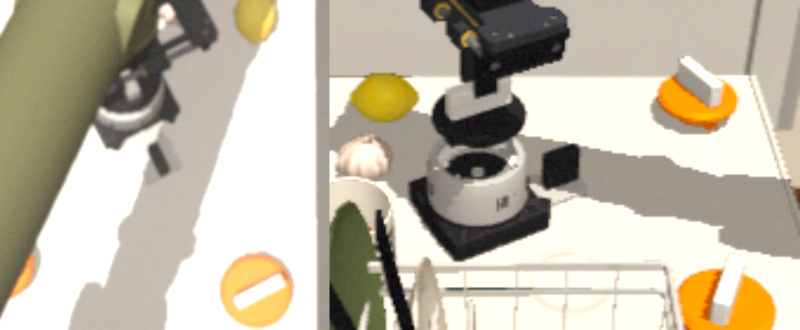

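The view shows the shutter home, with only its bar outside at (560,165). The lid is level above the mouth at (480,115). I'll lower it carefully.

>>> drive_tool:
  moves: [0.03,0.02,0.4,0,5,0.03,0.02,0.6,0,5,0.03,0.02,0.75,0,5,0.03,0.02,0.85,0,5,0.03,0.02,0.9,0,5]
  squeeze: 60

```text
time_s: 14.78
tool_pos: [0.6471, -0.096, 0.1022]
tool_rot: [180.0, -0.0, 28.3]
force: [0.2, -0.7, -1.4]
grip_width: 0.0147
grasp_force: 60.0
```

Run:
```python
from h import *
to(646.5,-96.2,92.5,28.3)
```

```text
t 14.78 pos [647.1 -96.  102.2] rot [180.   -0.   28.3] q [-29.  28.  47.  91. -21.  70. -40.] F [ 0.2 -0.7 -1.4] T [-0.13  0.11  0.02] g 14.7 60.0
move -0.017 -0.003 0.243 -0.002
```

Past the flange top with no contact. I'll continue to the seat.

>>> drive_tool:
  moves: [0,0,0.06,0,5,0,0,0.12,0,5,0,0,0.18,0,5,0,0,0.24,0,5,0,0,0.27,0,5]

```text
time_s: 15.4
tool_pos: [0.6474, -0.0963, 0.0922]
tool_rot: [180.0, -0.0, 28.3]
force: [-1.3, -0.5, 5.2]
grip_width: 0.0145
grasp_force: 60.0
```

Run:
```python
from h import *
to(646.5,-96.2,92.5,28.3)
```

```text
t 15.4 pos [647.4 -96.3  92.2] rot [180.   -0.   28.3] q [-29.  29.  46.  91. -22.  69. -40.] F [-1.3 -0.5  5.2] T [-0.01  0.57  0.01] g 14.5 60.0
move -0.019 -0.012 -0.009 -0.003
```

>>> drive_tool:
  moves: [0,0,0,0.7,5,0,0,0,1.4,5,0,0,0,2.1,5,0,0,0,2.6,5,0,0,0,3,5]

```text
time_s: 16.02
tool_pos: [0.6471, -0.096, 0.0922]
tool_rot: [-180.0, 0.0, -1.8]
force: [-1.6, 0.9, 2.7]
grip_width: 0.0146
grasp_force: 60.1
```

Run:
```python
from h import *
to(646.9,-96.2,92.5,-16.7)
```

```text
t 16.02 pos [647.1 -96.   92.2] rot [-180.     0.    -1.8] q [-33.  31.  53.  92. -26.  70. -67.] F [-1.6  0.9  2.7] T [0.13 0.56 0.18] g 14.6 60.1
move -0.004 0.005 -0.007 1.487
```

>>> drive_tool:
  moves: [0,0,0,0.5,5,0,0,0,1,5,0,0,0,1.4,5,0,0,0,1.5,5,0,0,0,1.5,5]

```text
time_s: 16.65
tool_pos: [0.6471, -0.0958, 0.0922]
tool_rot: [-180.0, 0.0, -16.6]
force: [-2.5, -0.0, 5.1]
grip_width: 0.0146
grasp_force: 60.1
```

```bash
python3 look.py l3 2>/dev/null
python3 - <<'E'
from h import *
to(646.9,-96.2,92.5,-16.7)
f=np.load("last.npz")
for n,k in(("top","da"),("side","db")):
    d=f[k]; P=cloud(n,d)*1000; X,Y,Z=P[...,0],P[...,1],P[...,2]
    m=(np.hypot(X-647,Y+96)<40)&(Z>104)&(Z<122)&(d>0); q=P[m]
    if len(q)>20:
        r=cv2.minAreaRect(q[:,:2].astype(np.float32)); print(n,len(q),np.round(r[0],1),np.round(r[1],1),round(r[2],1))
    m=(np.hypot(X-647,Y+96)<43)&(Z>80)&(Z<97)&(d>0); print("disc z",np.median(Z[m]),m.sum())
E
```

```text
t 16.65 pos [647.1 -95.8  92.2] rot [-180.     0.   -16.6] q [-35.  32.  56.  92. -28.  71. -80.] F [-2.5 -0.   5.1] T [0.24 0.76 0.24] g 14.6 60.1
move -2.844 2.84 1.879 -4.495
t 16.75 pos [647.2 -95.8  92.2] rot [-180.    -0.   -16.6] q [-35.  32.  56.  92. -28.  71. -80.] F [-2.4  0.8  5.6] T [0.26 0.82 0.27] g 14.6 60.1
move -0.003 0.011 -0.008 0.005
top 60 [629.2 -90.7] [16.2 27.1] 73.6
disc z 87.27663338852415 246
side 188 [647.4 -91.5] [61.7 29.3] 7.9
disc z 88.28195601844943 486
```

View pics/l3.png

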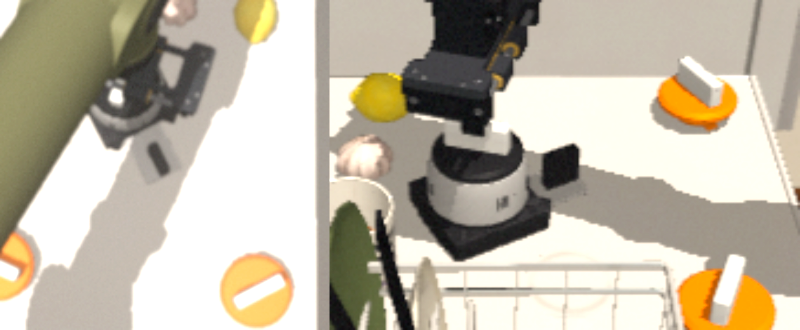

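The lid is seated: disc top at 88 mm and bar at -16.5°, which is halfway. Before handing in, I'll check that the shutter hasn't moved.

Run:
```python
from h import *
f=np.load("last.npz"); a=np.radians(28.3); G=np.array([646.9,-96])
for n,k in(("top","da"),("side","db")):
    P=cloud(n,f[k])*1000; X=(P[...,:2]-G)@[np.cos(a),np.sin(a)]; Y=(P[...,:2]-G)@[-np.sin(a),np.cos(a)]; Z=P[...,2]
    for nm,lo,hi,x1 in(("bar",40,52,-60),("plate",3,9,-56)):
        m=(X>-150)&(X<x1)&(abs(Y)<29)&(Z>lo)&(Z<hi)&(f[k]>0); print(n,nm,m.sum(),np.percentile(X[m],[1,5,50,95,99]).round(1),np.percentile(Y[m],[3,97]).round(1))
```

```text
top bar 109 [-115.6 -114.1  -96.9  -78.4  -76.5] [-5.5  7.5]
top plate 358 [-146.7 -121.4  -84.8  -58.1  -56.4] [-23.7  24.9]
side bar 88 [-113.1 -111.6  -93.9  -76.7  -75.6] [-6.3  7.2]
side plate 179 [-142.3 -125.2  -84.7  -67.1  -65.8] [-22.5  24.5]
```

```bash
python3 -c "
from h import *
print(env.sign_off())"
```

```text
the job is handed in; nothing more can be done
None
```

I've handed the job in at about 17 s: the shutter is fully home against its stop, and the lid is seated, turned clockwise to about halfway (45°) and still gripped there; the mug, lemon and garlic were not touched.

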